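# Unstack four power supplies onto their burn-in docks

### The job

The four power supplies stacked on the blue mat are due for burn-in: take the stack apart and set each one on the dock made for its size, flat on the pad and square inside the four corner angles, its terminal strip at the end where the dock's black lead block is. Keep them level and set them down gently, do not drop them; leave the tool cup and the solder reel where they stand.

Things in the scene. Friction and masses are not known exactly. Their poses are not given: they have to be found in the camera images.
- long: Power supply at the bottom of the stack: steel, grid of small dark holes in its top. 66 wide (x) x 178 long (y) x 30 mm high, flat top and bottom; the last 14 mm at +y are the black terminal strip with brass screws, 17 to 21 high. Origin on the underside, on the centreline, 20 mm from mid-length towards the strip (mid-length is at y = -20 mm); z up. Grip across x at mid-length.
- finned: Power supply second from below: aluminium, fins lengthwise on top. 52 wide (x) x 155 long (y) x 30 mm high, flat top and bottom; the last 13 mm at +y are the black terminal strip with brass screws, 17 to 21 high. Origin on the underside, on the centreline, 20 mm from mid-length towards the strip (mid-length is at y = -20 mm); z up. Grip across x at mid-length.
- square: Power supply on one end of the finned one: steel, big round black grille on top. 50 wide (x) x 56 long (y) x 30 mm high, flat top and bottom; the last 11 mm at +y are the black terminal strip with brass screws, 17 to 21 high. Origin on the underside, on the centreline, 20 mm from mid-length towards the strip (mid-length is at y = -20 mm); z up. Grip across x at mid-length.
- narrow: Power supply on the other end of the finned one: black moulded case. 30 wide (x) x 56 long (y) x 30 mm high, flat top and bottom; the last 10 mm at +y are the black terminal strip with brass screws, 17 to 21 high. Origin on the underside, on the centreline, 20 mm from mid-length towards the strip (mid-length is at y = -20 mm); z up. Grip across x at mid-length.
- dock_long: Dock for the long supply, fixed: aluminium plate 8 mm thick, 100 x 244 mm, dark pad 66 x 178 (longest pad). Corner angles rise 8 mm, 8 mm clear of the supply around, 13 mm legs, open between. Black lead block (19 high) 20 mm beyond the pad's +y end. Origin at bench level, 20 mm from pad centre towards the block: below the seated supply's origin, axes alike; seated underside at z = 8 mm.
- dock_finned: Dock for the finned supply, fixed: aluminium plate 8 mm thick, 86 x 221 mm, dark pad 52 x 155 (second longest pad). Corner angles rise 8 mm, 8 mm clear of the supply around, 13 mm legs, open between. Black lead block (19 high) 20 mm beyond the pad's +y end. Origin at bench level, 20 mm from pad centre towards the block: below the seated supply's origin, axes alike; seated underside at z = 8 mm.
- dock_square: Dock for the square supply, fixed: aluminium plate 8 mm thick, 84 x 122 mm, dark pad 50 x 56 (short, wider pad). Corner angles rise 8 mm, 8 mm clear of the supply around, 13 mm legs, open between. Black lead block (19 high) 20 mm beyond the pad's +y end. Origin at bench level, 20 mm from pad centre towards the block: below the seated supply's origin, axes alike; seated underside at z = 8 mm.
- dock_narrow: Dock for the narrow supply, fixed: aluminium plate 8 mm thick, 64 x 122 mm, dark pad 30 x 56 (short, narrower pad). Corner angles rise 8 mm, 8 mm clear of the supply around, 13 mm legs, open between. Black lead block (19 high) 20 mm beyond the pad's +y end. Origin at bench level, 20 mm from pad centre towards the block: below the seated supply's origin, axes alike; seated underside at z = 8 mm.
- tool_cup: Orange cup holding hand tools, 80 mm across, 100 high, tools up to 170; loose, on the robot's left. Origin under its middle. Not to be moved.
- solder_reel: White and silver reel of solder standing on its flange, 60 mm across, 46 high; loose, on the robot's right. Origin under its middle. Not to be moved.
Mind the look-alikes: they are no part of the job. Of the things like the square, leave any that is pink; of the rest the smaller one is meant.

How it is judged:
By the outcome, as a careful person would: the job done as asked, in the order asked, and still so for the second after the job is handed in, with the robot touching nothing.
It also fails if it takes over 122 s, if anything falls off the work surface, if the arm or the gripper's body presses on something with over 40 N, if the wrist force passes 120 N, or if a joint passes its speed limit or range.

### The arm

A 6-joint arm with a two-finger parallel gripper is mounted at the origin on the work surface. World frame = base frame: x ahead of the robot, y to its left, z up, the work surface at z = 0. Lengths are in m, angles in degrees, forces in N, time in s.
With the tool pointing down it reaches from about 0.25 to 0.725 m from the base axis. Payload 9.7 kg.
Tool frame: the origin (TCP) lies midway between the tips of the shut fingers; the grasp point (between the pads) lies 19 mm behind it; z points along the fingers, y is the line along which they close (so a half turn about z gives the same grasp; the last joint's range is limited). The gripper opens to 85 mm and grips with 20 to 120 N. Pads are 22 mm wide; open, the fingers measure 114 mm over their backs; the gripper's body (76 mm by 85 mm) begins 54 mm behind the grasp point. The pads swing forward as they close: fully open they stand 13 mm farther back than shut.
Start: joints at [-65.203, 4.979, 10.078, 95.1, 0, 90], TCP at [0.231, -0.499, 0.231] pointing down, gripper open.
Joint ranges: [-179.16, 179.16], [-48.56, 103.87], [-65.8, 70.77], [-126.05, 130.52], [-82.76, 87.17], [-180, 180]. Speed limits (degrees/s): [127.2, 127.2, 147.25, 180, 180, 180].

### API

Orientations are given as [roll, pitch, yaw] about the fixed x, y, z axes, in that order (R = Rz(yaw) Ry(pitch) Rx(roll)).
In Python, from workcell import * gives the robot as it stands.
- The arm moves only by the tool servo_tool, never from a script. Its argument "moves" is a list of rows, each a list of 4 numbers: the shift along the world's x, y, z in a scale on which 1.0 is 100 cm, then the turn about the world's z in fractions of the full range, 1 being pi rad. A call has 1 to 20 rows; each row is the pose to reach, as a shift and turn from the pose commanded when the call began; what a row does not reach only later rows make up. A row lasts 1/12 s, in which the tool goes at most 41.7 mm and 7.16 degrees, less where a joint would pass 70% of its speed; a pose out of reach is approached as far as the arm can. Shift and turn numbers lie between -1 and 1, and a call with a number outside is refused. A call with a gripper value outside its range is refused whole. "claw" is the closure, from 0 (fully open) to 1 (shut), set as the call begins (left out, the last holds). The fingers move at their own pace and stop on an object; "force" is the grip in N (left out, the last holds). Time passes only in rows, so rows that repeat a pose let the fingers close. It gives the time, the measured TCP pose, the force, the opening and the grip force at its end, in the units of the state.
- get_obs(): the state, without advancing time (a new reading comes with each control period).
- camera(name): name is "scene" or "top"; returns the picture (384x512x3 uint8, red, green, blue); there is no depth.
- get_calibration(name): a dict with "fx", "fy", "cx", "cy" (pixels), "rvec" (rotation vector, rad) and "tvec" (3), from world to camera coordinates, as OpenCV has them. Camera axes: x right, y down, z forward; pixel columns grow to the right and rows downward; lengths in m; the calibration is good to about 2 mm. A picture is of the moment at which its call begins. get_calibration takes no time and is no camera call.
- job_done(): hands the job in; it is judged then, once.
The state is a dict: "time": time; "q": joint angles; "qd": joint speeds; "joint_efforts": joint torques, N m; "ee_pos": TCP position; "tcp_rot": TCP orientation; "wrist_force": force on the tool from outside, world axes, zero at the start; "torque": the same for the moment, N m; "opening": finger opening in m; "grasp_force": force on a finger pad.
Only numpy, scipy, OpenCV 4.12 (cv2) and the standard library are available. Lean on these libraries where they do the work, as an engineer would, in place of code of your own. Each camera call takes 0.05 s, during which the arm holds its last target. There are 200 camera calls.

## Working session

There is one attempt and no reset: what is moved stays moved. The work goes in short steps, Python scripts to look and compute and a tool call to move; the robot and the scene stay as the last step left them, time stands still between calls to the robot, and variables do not carry over. Pictures are saved under pics/ and viewed, at most 14 in all, crops included, and the job is handed in when it is done.

Besides the shell and the picture viewer there is one more tool, called after "Request:" as name(argument=value, ...), one argument or row to a line, values as JSON. servo_tool: Moves the arm, as the interface text tells. Its arguments: {"type":"object","properties":{"moves":{"type":"array","items":{"type":"array","items":{"type":"number"}}},"claw":{"type":"number"},"force":{"type":"number"}},"required":["moves"]}

```bash
mkdir -p pics; cat > h.py <<'E'
from workcell import *
import numpy as np, cv2
def cal(n):
    c=get_calibration(n);K=np.array([[c['fx'],0,c['cx']],[0,c['fy'],c['cy']],[0,0,1.]])
    R=cv2.Rodrigues(np.array(c['rvec'],float))[0];t=np.array(c['tvec'],float).ravel();return K,R,t
def ray(n,uv,z):
    K,R,t=cal(n);uv=np.atleast_2d(np.array(uv,float));C=-R.T@t
    d=(np.linalg.inv(K)@np.c_[uv,np.ones(len(uv))].T).T@R
    return C+d*((z-C[2])/d[:,2])[:,None]
def proj(n,P):
    K,R,t=cal(n);p=(np.atleast_2d(P)@R.T+t)@K.T;return p[:,:2]/p[:,2:]
def snap(n,f):
    im=camera(n);cv2.imwrite('pics/'+f,im[:,:,::-1]);return im
E
python3 - <<'E'
from h import *
for n in('top','scene'):
    im=snap(n,n+'0.png');cv2.imwrite('pics/%s0b.png'%n,cv2.resize(im[:,:,::-1],(800,600),interpolation=cv2.INTER_CUBIC))
    K,R,t=cal(n);print(n,K[0,0],-R.T@t)
print(get_obs())
E
```

```text
top 395.6847384702062 [0.44341452 0.03105008 1.13784456]
scene 371.5298850159925 [1.21720979 0.43025551 1.07097679]
{'time': 0.1, 'q': array([-6.52030507e+01,  5.00684490e+00,  1.00401132e+01,  9.51005699e+01,
        9.51405716e-04,  8.99999008e+01]), 'qd': array([ 0.0170002 , -0.10370763,  0.1963872 ,  0.08221991, -0.02912568,
        0.02026843]), 'joint_efforts': array([ 9.66539301e-04, -5.21560371e+01,  4.65654159e+01,  1.59825274e-02,
        1.00494974e-04,  1.74140416e-05]), 'ee_pos': array([ 0.23058917, -0.4990992 ,  0.23067459]), 'tcp_rot': array([-1.79932698e+02, -9.51521575e-04,  2.47970473e+01]), 'wrist_force': array([-0.20962803,  0.04747418, -0.31746609]), 'torque': array([ 0.01435745, -0.00393938, -0.00590973]), 'grasp_force': 0.0, 'opening': 0.08569688740166675}
```

View pics/top0b.png

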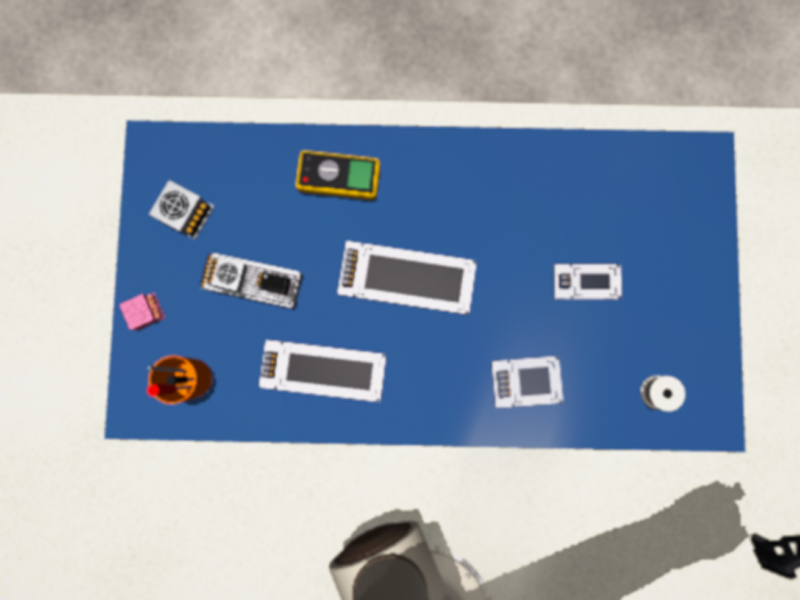

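View pics/scene0b.png

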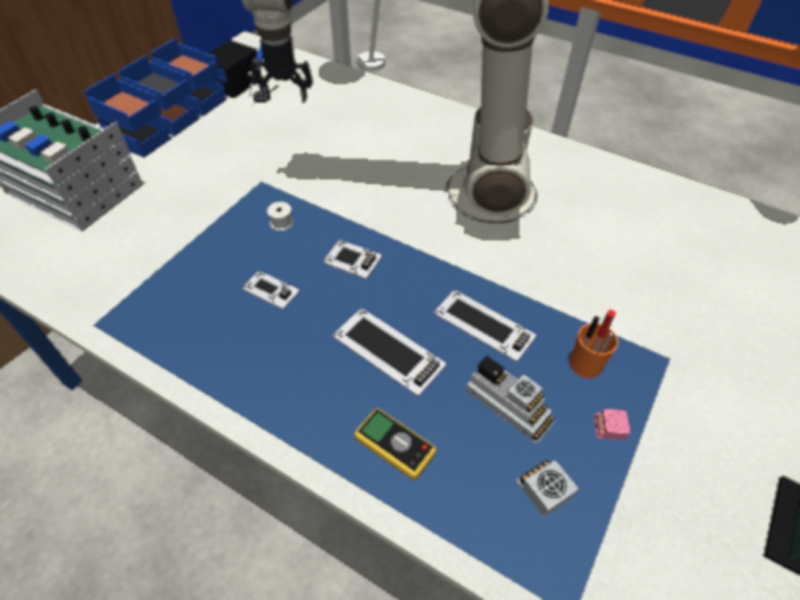

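Top view (800 px wide): up is +x, left is +y. The stack is at (250,280), with docks long at (405,277), finned (322,371), square (527,382) and narrow (588,282). The look-alikes are the large square at (180,208) and the pink one at (140,312). I'll zoom in on the stack.

```bash
python3 - <<'E'
from h import *
a=cv2.imread('pics/top0.png');b=cv2.imread('pics/scene0.png')
A=cv2.resize(a[150:210,115:205],(795,530),interpolation=cv2.INTER_CUBIC)
B=cv2.resize(b[215:290,290:365],(600,600),interpolation=cv2.INTER_CUBIC)
cv2.imwrite('pics/ca.png',A);cv2.imwrite('pics/cb.png',B)
# docks: dark pads & white plates from top
hsv=cv2.cvtColor(a,cv2.COLOR_BGR2HSV);g=a.max(2)
for nm,(u,v) in dict(long=(405,277),finned=(322,371),square=(527,382),narrow=(588,282)).items():
    u,v=int(u*.64),int(v*.64)
    pad=((hsv[:,:,1]<80)&(g<125)).astype(np.uint8)
    n,l,s,c=cv2.connectedComponentsWithStats(pad);k=l[v,u+3]
    ct=cv2.findContours((l==k).astype(np.uint8),0,1)[0][0].reshape(-1,2)
    m=(hsv[:,:,1]<70)&(g>130);n2,l2,s2,_=cv2.connectedComponentsWithStats(cv2.morphologyEx((m|(l==k)).astype(np.uint8),3,np.ones((3,3))))
    k2=l2[v,u+3];ct2=cv2.findContours((l2==k2).astype(np.uint8),0,1)[0][0].reshape(-1,2)
    for q in (ct,ct2):
        P=ray('top',q,.008)[:,:2]; r=cv2.minAreaRect((P*1000).astype(np.float32));print(nm,np.round(r[0],1),np.round(r[1],1),round(r[2],2))
    yy,xx=np.where(l==k);P=ray('top',np.c_[xx,yy],.008)[:,:2]*1000
    w,V=np.linalg.eigh(np.cov(P.T));print('  pad moments',P.mean(0).round(1),np.sqrt(12*w).round(1),np.degrees(np.arctan2(V[1,1],V[0,1])).round(2))
E
```

```text
long [605.1  23.7] [171.7  59.9] 82.38
long [606.5  36.8] [245.9 102.7] 82.45
  pad moments [605.   23.5] [ 59.9 172. ] 82.39
finned [430.6 174. ] [149.4  46.5] 84.32
finned [432.  186.4] [222.8  88.4] 84.44
  pad moments [430.7 174.2] [ 46.3 149.4] 84.48
square [ 421.4 -198.9] [42.4 48.5] 5.4
square [ 419.7 -185.1] [ 86.3 124.8] 5.54
  pad moments [ 421.3 -198.8] [42.8 48.8] 97.93
narrow [ 605.5 -310.1] [23.2 49.6] 1.23
narrow [ 605.3 -296.3] [ 63.9 124.4] 1.23
  pad moments [ 605.6 -310. ] [25.8 51.4] 91.84
```

View pics/ca.png

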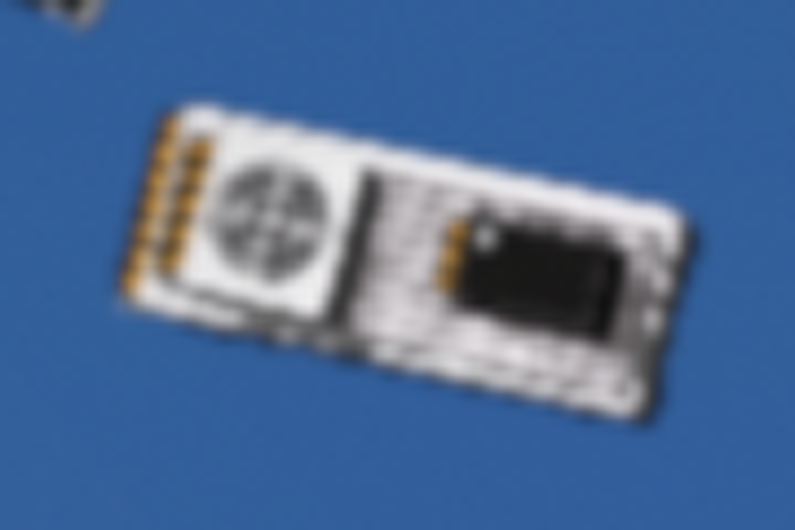

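View pics/cb.png

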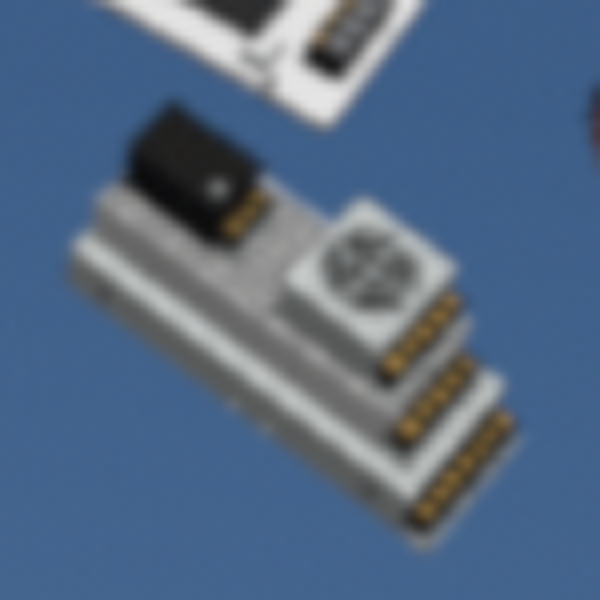

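```bash
python3 - <<'E'
from h import *
T=lambda p:(np.array(p)+.5)/8.8333-.5+[115,150]
S=lambda p:(np.array(p)+.5)/8-.5+[290,215]
def pr(nm,P): print(nm,(P*1000).round(1).tolist())
sq=T([(215,122),(362,165),(330,320),(183,275)]);P=ray('top',sq,.09);pr('sq case',P);pr(' c',P.mean(0))
pr('grille top',ray('top',T([(270,222)]),.09));pr('grille scene',ray('scene',S([(372,268)]),.09))
nr=T([(478,212),(608,245),(592,330),(455,295)]);P=ray('top',nr,.09);pr('nar',P);pr(' c',P.mean(0))
pr('nar scene',ray('scene',S([(170,105),(262,165),(222,240),(130,160)]),.09)) 
fl=ray('top',T([(180,105),(690,215),(640,420),(125,305)]),.06);pr('finned/long mix',fl)
pr('long scene corners top',ray('scene',S([(75,235),(407,500)]),.03))
o=get_obs();print(o['ee_pos'],o['tcp_rot'])
E
```

```text
sq case [[624.8, 362.4, 90.0], [612.5, 317.2, 90.0], [565.0, 324.5, 90.0], [577.7, 369.6, 90.0]]
 c [595.0, 343.4, 90.0]
grille top [[594.5, 344.2, 90.0]]
grille scene [[592.6, 344.7, 90.0]]
nar [[598.9, 281.3, 90.0], [589.7, 241.5, 90.0], [563.7, 245.3, 90.0], [573.4, 287.1, 90.0]]
 c [581.4, 263.8, 90.0]
nar scene [[565.3, 246.8, 90.0], [572.1, 289.6, 90.0], [610.9, 290.7, 90.0], [596.6, 244.6, 90.0]]
finned/long mix [[635.1, 383.2, 60.0], [603.8, 222.4, 60.0], [539.4, 235.4, 60.0], [571.8, 396.8, 60.0]]
long scene corners top [[602.6, 230.1, 30.0], [641.8, 391.5, 30.0]]
[ 0.23058917 -0.4990992   0.23067459] [-1.79932698e+02 -9.51521575e-04  2.47970473e+01]
```

Units first: shifts go in shares of 100 cm and turns go in shares of pi rad. So 84.8 cm / 100 = 0.848, 36.5 cm / 100 = 0.365, 0.894 rad / 3.1416 = 0.2846.

Request:
servo_tool(
  moves=[
    [0.365, 0.848, 0, 0.2846],
    [0.365, 0.848, 0, 0.2846],
    [0.365, 0.848, 0, 0.2846],
    [0.365, 0.848, 0, 0.2846],
    [0.365, 0.848, 0, 0.2846],
    [0.365, 0.848, 0, 0.2846],
    [0.365, 0.848, 0, 0.2846],
    [0.365, 0.848, 0, 0.2846],
    [0.365, 0.848, 0, 0.2846],
    [0.365, 0.848, 0, 0.2846],
    [0.365, 0.848, 0, 0.2846],
    [0.365, 0.848, 0, 0.2846],
    [0.365, 0.848, 0, 0.2846],
    [0.365, 0.848, 0, 0.2846],
    [0.365, 0.848, 0, 0.2846],
    [0.365, 0.848, 0, 0.2846],
    [0.365, 0.848, 0, 0.2846],
    [0.365, 0.848, 0, 0.2846],
    [0.365, 0.848, 0, 0.2846],
    [0.365, 0.848, 0, 0.2846],
  ],
  claw=0,
  force=50,
)

```text
time: 1.77
ee_pos: [0.5604, 0.2683, 0.2308]
tcp_rot: [-180.0, 0.0, 76.0]
wrist_force: [1.0, -1.6, 0.6]
opening: 0.0854
grasp_force: 0.0
```

To row units: -11 cm / 100 = -0.11, 3.5 cm / 100 = 0.035.

Request:
servo_tool(
  moves=[
    [0.035, 0.079, 0, 0],
    [0.035, 0.079, 0, 0],
    [0.035, 0.079, -0.04, 0],
    [0.035, 0.079, -0.08, 0],
    [0.035, 0.079, -0.11, 0],
    [0.035, 0.079, -0.11, 0],
    [0.035, 0.079, -0.11, 0],
    [0.035, 0.079, -0.11, 0],
  ],
)

```text
time: 2.43
ee_pos: [0.5957, 0.3453, 0.1238]
tcp_rot: [179.9, -0.1, 76.0]
wrist_force: [0.4, 1.0, 0.3]
opening: 0.0853
grasp_force: 0.0
```

```bash
python3 - <<'E'
from h import *
a=snap('top','t1.png')[:,:,::-1];b=snap('scene','s1.png')[:,:,::-1]
print(get_obs()['ee_pos'])
A=cv2.resize(a[150:220,110:190],(400,350),interpolation=cv2.INTER_CUBIC)
B=cv2.resize(b[200:290,290:370],(400,450),interpolation=cv2.INTER_CUBIC)
o=np.zeros((450,800,3),np.uint8);o[:350,:400]=A;o[:,400:]=B
cv2.imwrite('pics/c1.png',o)
E
```

```text
[0.59619503 0.34554426 0.12484055]
```

View pics/c1.png

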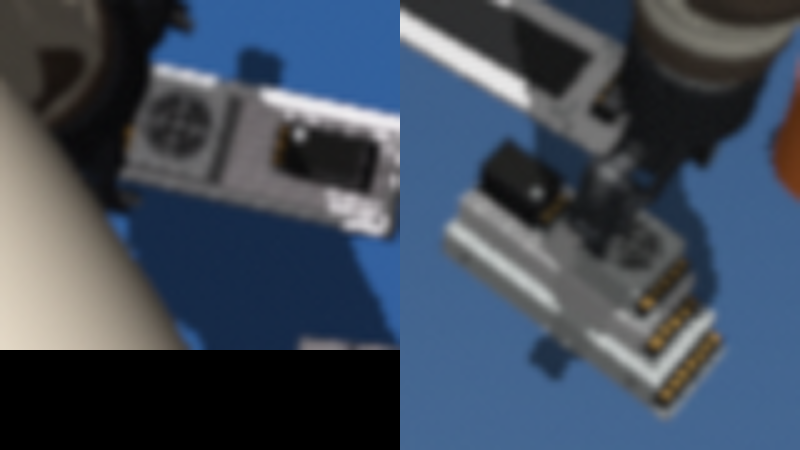

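The fingers straddle the square's width, with their marks above and below it in the top view. Descending.

To row units: -6.1 cm / 100 = -0.061, -5.8 cm / 100 = -0.058.

Request:
servo_tool(
  moves=[
    [0, 0.003, -0.02, 0],
    [0, 0.003, -0.04, 0],
    [0, 0.003, -0.05, 0],
    [0, 0.003, -0.058, 0],
    [0, 0.003, -0.061, 0],
    [0, 0.003, -0.061, 0],
    [0, 0.003, -0.061, 0],
  ],
)

```text
time: 3.12
ee_pos: [0.5956, 0.3483, 0.0615]
tcp_rot: [179.9, -0.1, 76.0]
wrist_force: [0.2, -0.0, 0.6]
opening: 0.0856
grasp_force: 0.0
```

Request:
servo_tool(
  moves=[
    [0, 0, 0, 0],
    [0, 0, 0, 0],
    [0, 0, 0, 0],
    [0, 0, 0, 0],
    [0, 0, 0, 0],
    [0, 0, 0, 0],
    [0, 0, 0, 0],
    [0, 0, 0, 0],
    [0, 0, 0, 0],
    [0, 0, 0, 0],
  ],
  claw=1,
  force=50,
)

```text
time: 3.95
ee_pos: [0.5955, 0.3484, 0.0613]
tcp_rot: [179.9, -0.1, 76.0]
wrist_force: [0.0, 0.5, 5.9]
opening: 0.0493
grasp_force: 52.9
```

To row units: 9 cm / 100 = 0.09, 6 cm / 100 = 0.06.

Request:
servo_tool(
  moves=[
    [0, 0, 0.005, 0],
    [0, 0, 0.015, 0],
    [0, 0, 0.035, 0],
    [0, 0, 0.06, 0],
    [0, 0, 0.09, 0],
    [0, 0, 0.09, 0],
    [0, 0, 0.09, 0],
  ],
)

```text
time: 4.53
ee_pos: [0.5959, 0.3486, 0.1529]
tcp_rot: [179.8, -0.2, 76.0]
wrist_force: [-0.1, 0.4, -1.8]
opening: 0.0493
grasp_force: 52.3
```

```bash
python3 - <<'E'
from h import *
a=snap('top','t2.png')[:,:,::-1];b=snap('scene','s2.png')[:,:,::-1]
o=get_obs();print(o['ee_pos'],o['tcp_rot'],o['wrist_force'],o['torque'])
A=cv2.resize(a[140:220,110:190],(400,400),interpolation=cv2.INTER_CUBIC)
B=cv2.resize(b[190:290,290:370],(400,500),interpolation=cv2.INTER_CUBIC)
o=np.zeros((500,800,3),np.uint8);o[:400,:400]=A;o[:,400:]=B
cv2.imwrite('pics/c2.png',o)
E
```

```text
[0.59491002 0.34802304 0.14955178] [-1.79956231e+02  4.35791724e-02  7.60188931e+01] [ 0.0990036  -0.64155753 -2.22358478] [-0.04359207  0.02003915 -0.02089069]
```

View pics/c2.png

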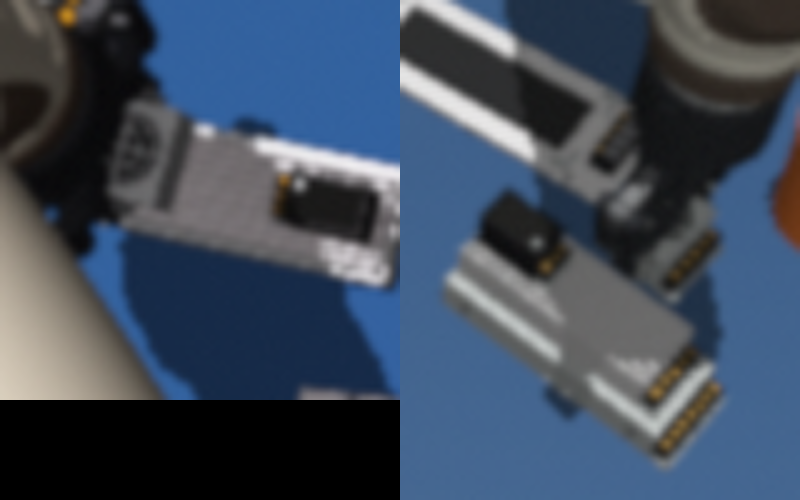

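Square lifted level at the centre of the gripper, and the rest of the stack has not moved. Going to its dock.

To row units: -54.75 cm / 100 = -0.5475, -17.45 cm / 100 = -0.1745, 0.34 rad / 3.1416 = 0.1082.

Request:
servo_tool(
  moves=[
    [-0.01, -0.02, 0, 0.0095],
    [-0.022, -0.055, 0, 0.0255],
    [-0.1745, -0.5475, 0, 0.1082],
    [-0.1745, -0.5475, 0, 0.1082],
    [-0.1745, -0.5475, 0, 0.1082],
    [-0.1745, -0.5475, 0, 0.1082],
    [-0.1745, -0.5475, 0, 0.1082],
    [-0.1745, -0.5475, 0, 0.1082],
    [-0.1745, -0.5475, 0, 0.1082],
    [-0.1745, -0.5475, 0, 0.1082],
    [-0.1745, -0.5475, 0, 0.1082],
    [-0.1745, -0.5475, 0, 0.1082],
    [-0.1745, -0.5475, 0, 0.1082],
    [-0.1745, -0.5475, 0, 0.1082],
    [-0.1745, -0.5475, 0, 0.1082],
    [-0.1745, -0.5475, 0, 0.1082],
    [-0.1745, -0.5475, 0, 0.1082],
    [-0.1745, -0.5475, -0.03, 0.1082],
    [-0.1745, -0.5475, -0.07, 0.1082],
    [-0.1745, -0.5475, -0.09, 0.1082],
  ],
)

```text
time: 6.3
ee_pos: [0.4193, -0.1975, 0.056]
tcp_rot: [-179.8, -0.1, 95.6]
wrist_force: [-1.0, 0.4, -1.8]
opening: 0.0493
grasp_force: 52.3
```

Request:
servo_tool(
  moves=[
    [0, 0, 0, 0],
    [0, 0, 0, 0],
    [0, 0, 0, 0],
  ],
)

```text
time: 6.55
ee_pos: [0.4214, -0.199, 0.0617]
tcp_rot: [179.9, 0.0, 95.6]
wrist_force: [-0.5, 0.1, -0.8]
opening: 0.0491
grasp_force: 52.3
```

```bash
python3 - <<'E'
from h import *
a=snap('top','t3.png')[:,:,::-1];b=snap('scene','s3.png')[:,:,::-1]
o=get_obs();print(o['ee_pos'],o['tcp_rot'],o['wrist_force'])
A=cv2.resize(a[205:285,295:375],(400,400),interpolation=cv2.INTER_CUBIC)
B=cv2.resize(b[120:200,180:260],(400,400),interpolation=cv2.INTER_CUBIC)
cv2.imwrite('pics/c3.png',np.hstack([A,B]))
E
```

```text
[ 0.42179395 -0.19946399  0.06220316] [1.79863185e+02 8.18203402e-02 9.55379642e+01] [ 0.52768023  0.01518847 -0.9894451 ]
```

View pics/c3.png

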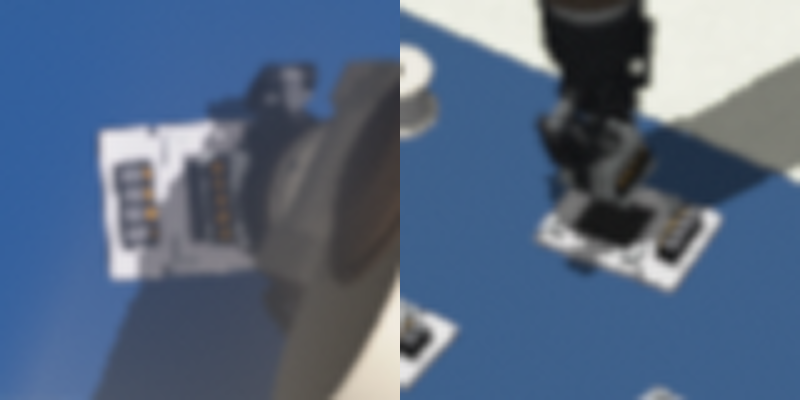

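Square is over the dock with its strip on the lead block's side. Lowering.

To row units: -4.9 cm / 100 = -0.049, -4.6 cm / 100 = -0.046.

Request:
servo_tool(
  moves=[
    [0, 0, -0.015, 0],
    [0, 0, -0.03, 0],
    [0, 0, -0.04, 0],
    [0, 0, -0.046, 0],
    [0, 0, -0.049, 0],
    [0, 0, -0.049, 0],
    [0, 0, -0.049, 0],
    [0, 0, -0.049, 0],
  ],
)

```text
time: 7.32
ee_pos: [0.4211, -0.1996, 0.0121]
tcp_rot: [179.9, 0.0, 95.5]
wrist_force: [-0.4, 0.5, -1.0]
opening: 0.0493
grasp_force: 52.5
```

To row units: -0.3 cm / 100 = -0.003, -0.2 cm / 100 = -0.002.

Request:
servo_tool(
  moves=[
    [0, 0, -0.001, 0],
    [0, 0, -0.002, 0],
    [0, 0, -0.003, 0],
    [0, 0, -0.003, 0],
    [0, 0, -0.003, 0],
  ],
)

```text
time: 7.73
ee_pos: [0.4209, -0.1995, 0.0091]
tcp_rot: [180.0, 0.0, 95.5]
wrist_force: [-2.8, 1.9, 5.9]
opening: 0.0492
grasp_force: 53.3
```

Contact at 0.009. Release and lift.

To row units: 14 cm / 100 = 0.14, 13 cm / 100 = 0.13.

Request:
servo_tool(
  moves=[
    [0, 0, 0, 0],
    [0, 0, 0, 0],
    [0, 0, 0, 0],
    [0, 0, 0, 0],
    [0, 0, 0, 0],
    [0, 0, 0, 0],
    [0, 0, 0.01, 0],
    [0, 0, 0.03, 0],
    [0, 0, 0.06, 0],
    [0, 0, 0.09, 0],
    [0, 0, 0.13, 0],
    [0, 0, 0.14, 0],
  ],
  claw=0,
)

```text
time: 8.73
ee_pos: [0.4221, -0.2, 0.1548]
tcp_rot: [179.6, 0.2, 95.5]
wrist_force: [1.7, -1.2, -0.0]
opening: 0.0855
grasp_force: 0.0
```

To row units: 46.85 cm / 100 = 0.4685, 16.15 cm / 100 = 0.1615, -0.323 rad / 3.1416 = -0.1028.

Request:
servo_tool(
  moves=[
    [0.015, 0.04, 0, -0.0159],
    [0.1615, 0.4685, 0, -0.1028],
    [0.1615, 0.4685, 0, -0.1028],
    [0.1615, 0.4685, 0, -0.1028],
    [0.1615, 0.4685, 0, -0.1028],
    [0.1615, 0.4685, 0, -0.1028],
    [0.1615, 0.4685, 0, -0.1028],
    [0.1615, 0.4685, 0, -0.1028],
    [0.1615, 0.4685, 0, -0.1028],
    [0.1615, 0.4685, 0, -0.1028],
    [0.1615, 0.4685, 0, -0.1028],
    [0.1615, 0.4685, 0, -0.1028],
    [0.1615, 0.4685, 0, -0.1028],
    [0.1615, 0.4685, 0, -0.1028],
    [0.1615, 0.4685, 0, -0.1028],
    [0.1615, 0.4685, 0, -0.1028],
    [0.1615, 0.4685, 0, -0.1028],
    [0.1615, 0.4685, 0, -0.1028],
  ],
)

```text
time: 10.23
ee_pos: [0.5822, 0.2679, 0.149]
tcp_rot: [180.0, -0.0, 76.9]
wrist_force: [0.3, -0.2, 0.5]
opening: 0.0851
grasp_force: 0.0
```

```bash
python3 - <<'E'
from h import *
a=snap('top','t4.png')[:,:,::-1];b=snap('scene','s4.png')[:,:,::-1]
o=get_obs();print(o['ee_pos'],o['tcp_rot'],o['wrist_force'])
A=cv2.resize(a[205:285,295:375],(400,400),interpolation=cv2.INTER_CUBIC)
B=cv2.resize(b[190:290,290:370],(400,500),interpolation=cv2.INTER_CUBIC)
o=np.zeros((500,800,3),np.uint8);o[:400,:400]=A;o[:,400:]=B
cv2.imwrite('pics/c4.png',o)
E
```

```text
[0.58217107 0.26822828 0.1488694 ] [ 1.79969315e+02 -2.04211205e-02  7.69258467e+01] [-0.43065352  0.35460088 -0.09634528]
```

View pics/c4.png

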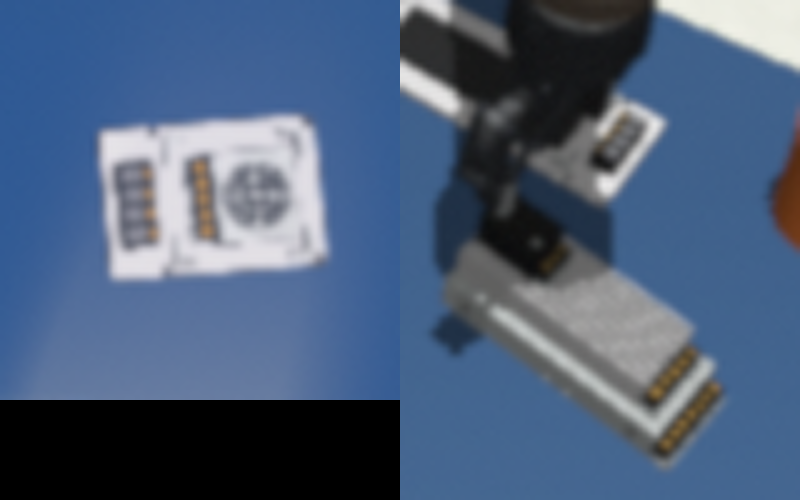

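The square sits inside its corner angles, strip towards the block. The gripper is over the narrow one at the stack's other end. Descending.

To row units: -8.6 cm / 100 = -0.086, -8.2 cm / 100 = -0.082.

Request:
servo_tool(
  moves=[
    [0, 0, -0.03, 0],
    [0, 0, -0.055, 0],
    [0, 0, -0.075, 0],
    [0, 0, -0.082, 0],
    [0, 0, -0.086, 0],
    [0, 0, -0.086, 0],
    [0, 0, -0.086, 0],
  ],
)

```text
time: 10.92
ee_pos: [0.5827, 0.2693, 0.0637]
tcp_rot: [179.9, -0.1, 77.0]
wrist_force: [0.5, -0.3, -0.6]
opening: 0.0852
grasp_force: 0.0
```

Request:
servo_tool(
  moves=[
    [0, 0, 0, 0],
    [0, 0, 0, 0],
    [0, 0, 0, 0],
    [0, 0, 0, 0],
    [0, 0, 0, 0],
    [0, 0, 0, 0],
    [0, 0, 0, 0],
    [0, 0, 0, 0],
    [0, 0, 0, 0],
    [0, 0, 0, 0],
    [0, 0, 0, 0],
    [0, 0, 0, 0],
  ],
  claw=1,
  force=50,
)

```text
time: 11.92
ee_pos: [0.5824, 0.2693, 0.0629]
tcp_rot: [180.0, -0.0, 77.0]
wrist_force: [0.2, 0.0, 5.8]
opening: 0.0288
grasp_force: 50.1
```

To row units: 9 cm / 100 = 0.09, 6 cm / 100 = 0.06.

Request:
servo_tool(
  moves=[
    [0, 0, 0.005, 0],
    [0, 0, 0.015, 0],
    [0, 0, 0.035, 0],
    [0, 0, 0.06, 0],
    [0, 0, 0.09, 0],
    [0, 0, 0.09, 0],
    [0, 0, 0.09, 0],
  ],
)

```text
time: 12.5
ee_pos: [0.5829, 0.2696, 0.1547]
tcp_rot: [179.8, -0.1, 77.0]
wrist_force: [-0.4, -0.6, -2.0]
opening: 0.0293
grasp_force: 49.5
```

```bash
python3 - <<'E'
from h import *
a=snap('top','t5.png')[:,:,::-1];b=snap('scene','s5.png')[:,:,::-1]
o=get_obs();print(o['ee_pos'],o['tcp_rot'],o['wrist_force'],o['torque'])
A=cv2.resize(a[140:220,115:195],(400,400),interpolation=cv2.INTER_CUBIC)
B=cv2.resize(b[190:290,290:370],(400,500),interpolation=cv2.INTER_CUBIC)
o=np.zeros((500,800,3),np.uint8);o[:400,:400]=A;o[:,400:]=B
cv2.imwrite('pics/c5.png',o)
E
```

```text
[0.58186401 0.26902598 0.15156763] [-1.79948564e+02  3.84922053e-02  7.69937428e+01] [ 0.22715588  0.07981837 -1.17665544] [-0.01742971  0.0294796   0.01966806]
```

View pics/c5.png

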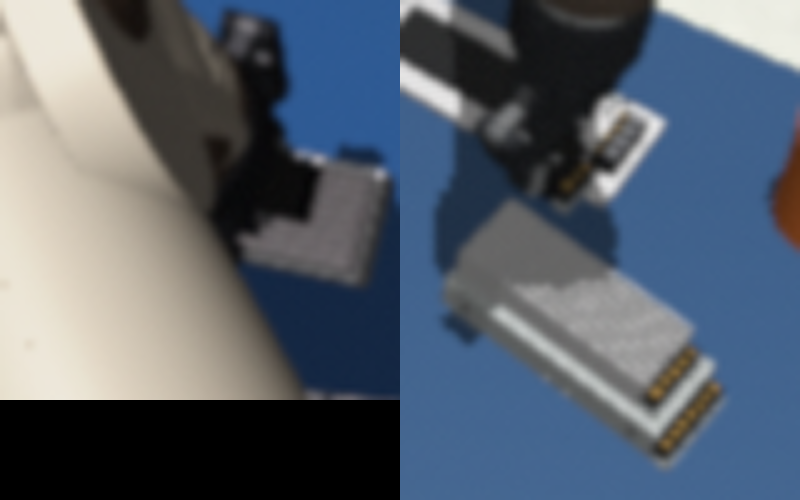

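Narrow is held level. Going to its dock.

To row units: -57.9 cm / 100 = -0.579, 2.3 cm / 100 = 0.023, 0.248 rad / 3.1416 = 0.0789.

Request:
servo_tool(
  moves=[
    [0, -0.02, 0, 0.0095],
    [0.002, -0.055, 0, 0.0255],
    [0.023, -0.579, 0, 0.0789],
    [0.023, -0.579, 0, 0.0789],
    [0.023, -0.579, 0, 0.0789],
    [0.023, -0.579, 0, 0.0789],
    [0.023, -0.579, 0, 0.0789],
    [0.023, -0.579, 0, 0.0789],
    [0.023, -0.579, 0, 0.0789],
    [0.023, -0.579, 0, 0.0789],
    [0.023, -0.579, 0, 0.0789],
    [0.023, -0.579, 0, 0.0789],
    [0.023, -0.579, 0, 0.0789],
    [0.023, -0.579, 0, 0.0789],
    [0.023, -0.579, 0, 0.0789],
    [0.023, -0.579, 0, 0.0789],
    [0.023, -0.579, 0, 0.0789],
    [0.023, -0.579, -0.03, 0.0789],
    [0.023, -0.579, -0.07, 0.0789],
    [0.023, -0.579, -0.09, 0.0789],
  ],
)

```text
time: 14.27
ee_pos: [0.6036, -0.3076, 0.0574]
tcp_rot: [-179.8, -0.2, 91.3]
wrist_force: [-0.9, 1.0, -2.2]
opening: 0.0292
grasp_force: 49.5
```

Request:
servo_tool(
  moves=[
    [0, 0, 0, 0],
    [0, 0, 0, 0],
    [0, 0, 0, 0],
    [0, 0, 0, 0],
  ],
)

```text
time: 14.6
ee_pos: [0.6063, -0.3098, 0.0649]
tcp_rot: [179.8, 0.1, 91.2]
wrist_force: [0.8, -0.1, -1.1]
opening: 0.0294
grasp_force: 49.5
```

To row units: -4.8 cm / 100 = -0.048, -4.6 cm / 100 = -0.046.

Request:
servo_tool(
  moves=[
    [0, 0, -0.015, 0],
    [0, 0, -0.03, 0],
    [0, 0, -0.04, 0],
    [0, 0, -0.046, 0],
    [0, 0, -0.048, 0],
    [0, 0, -0.048, 0],
    [0, 0, -0.048, 0],
    [0, 0, -0.048, 0],
  ],
)

```text
time: 15.27
ee_pos: [0.6056, -0.3101, 0.0153]
tcp_rot: [179.9, 0.0, 91.2]
wrist_force: [0.4, 0.5, -2.0]
opening: 0.0292
grasp_force: 49.5
```

To row units: -0.3 cm / 100 = -0.003, -0.2 cm / 100 = -0.002.

Request:
servo_tool(
  moves=[
    [0, 0, -0.001, 0],
    [0, 0, -0.002, 0],
    [0, 0, -0.003, 0],
    [0, 0, -0.003, 0],
    [0, 0, -0.003, 0],
  ],
)

```text
time: 15.68
ee_pos: [0.6051, -0.3099, 0.0112]
tcp_rot: [-180.0, -0.0, 91.2]
wrist_force: [-0.4, 0.3, -1.3]
opening: 0.0291
grasp_force: 49.5
```

Request:
servo_tool(
  moves=[
    [0, 0, -0.0005, 0],
    [0, 0, -0.001, 0],
    [0, 0, -0.001, 0],
    [0, 0, -0.001, 0],
  ],
)

```text
time: 16.02
ee_pos: [0.6052, -0.3099, 0.0109]
tcp_rot: [180.0, 0.0, 91.2]
wrist_force: [-2.5, 1.9, 5.8]
opening: 0.0292
grasp_force: 50.1
```

To row units: 16 cm / 100 = 0.16, 13 cm / 100 = 0.13, -0.1 rad / 3.1416 = -0.0318.

Request:
servo_tool(
  moves=[
    [0, 0, 0, 0],
    [0, 0, 0, 0],
    [0, 0, 0, 0],
    [0, 0, 0, 0],
    [0, 0, 0, 0],
    [0, 0, 0, 0],
    [0, 0, 0, 0],
    [0, 0, 0, 0],
    [0, 0, 0.01, 0],
    [0, 0, 0.03, 0],
    [0, 0, 0.06, 0],
    [0, 0, 0.09, 0],
    [0, 0, 0.13, 0],
    [-0.01, 0.04, 0.13, 0],
    [-0.02, 0.08, 0.13, -0.0318],
    [-0.03, 0.12, 0.13, -0.0318],
    [-0.03, 0.16, 0.13, -0.0318],
    [-0.03, 0.16, 0.13, -0.0318],
  ],
  claw=0,
)

```text
time: 17.52
ee_pos: [0.5748, -0.1443, 0.142]
tcp_rot: [179.9, -0.1, 85.7]
wrist_force: [-0.1, -0.4, -0.2]
opening: 0.0855
grasp_force: 0.0
```

```bash
python3 - <<'E'
from h import *
a=snap('top','t6.png')[:,:,::-1];b=snap('scene','s6.png')[:,:,::-1]
o=get_obs();print(o['ee_pos'],o['tcp_rot'])
A=cv2.resize(a[155:205,120:200],(640,400),interpolation=cv2.INTER_CUBIC)
C=cv2.resize(a[150:210,340:420],(240,180),interpolation=cv2.INTER_CUBIC)
B=cv2.resize(b[155:205,150:200],(200,200),interpolation=cv2.INTER_CUBIC)
o=np.zeros((600,640,3),np.uint8);o[:400]=A;o[400:580,:240]=C;o[400:,300:500]=B
cv2.imwrite('pics/c6.png',o)
E
```

```text
[ 0.5753599  -0.14842716  0.14161815] [1.79912856e+02 2.27609459e-02 8.56272087e+01]
```

View pics/c6.png

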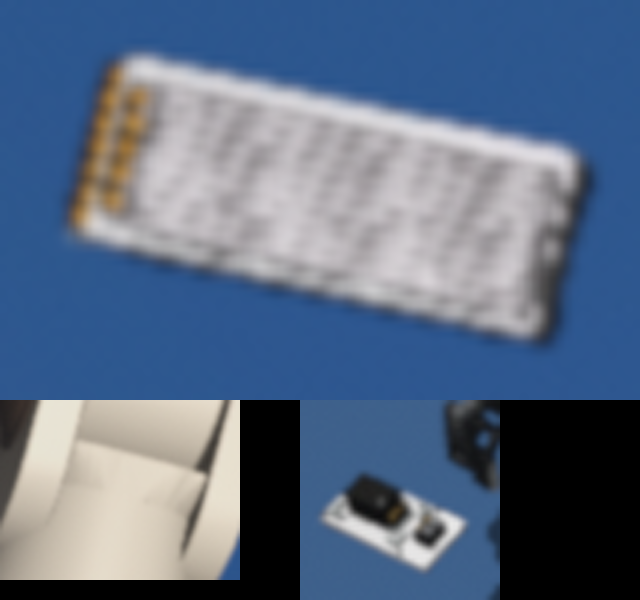

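```bash
python3 - <<'E'
from h import *
T=lambda p:(np.array(p)+.5)/8-.5+[120,155]
S=lambda p:(np.array(p)-[400,0]+.5)/5-.5+[290,190]
for nm,P in (('top',ray('top',T([(157,83),(562,168),(535,317),(125,222)]),.06)),('scene',ray('scene',S([(693,328),(512,200),(463,250),(648,378)]),.06)),
  ('brass',ray('top',T([(138,95),(115,205)]),.051)),('longbrass',ray('top',T([(117,68),(80,222)]),.021)),
  ('longTop',ray('top',T([(125,60),(575,150),(540,335),(78,230)]),.03))):
    P=P[:,:2]*1000;print(nm,P.round(1).tolist(),P.mean(0).round(1),np.degrees(np.arctan2(*(P[0]-P[1])[::-1])).round(1))
E
```

```text
top [[625.6, 370.9], [599.0, 230.1], [547.4, 237.2], [577.1, 379.3]] [587.3 304.4] 79.3
scene [[577.6, 384.3], [550.1, 247.7], [600.6, 237.5], [623.9, 374.0]] [588.1 310.9] 78.6
brass [[622.8, 380.1], [584.1, 386.0]] [603.4 383.1] -8.6
longbrass [[637.3, 397.8], [581.6, 407.9]] [609.4 402.8] -10.3
longTop [[638.7, 392.1], [609.9, 231.3], [543.9, 241.0], [577.6, 405.4]] [592.5 317.5] 79.8
```

To row units: 46.2 cm / 100 = 0.462, 1.4 cm / 100 = 0.014, -0.112 rad / 3.1416 = -0.0357.

Request:
servo_tool(
  moves=[
    [0, 0.03, 0, -0.0095],
    [0.014, 0.462, 0, -0.0357],
    [0.014, 0.462, 0, -0.0357],
    [0.014, 0.462, 0, -0.0357],
    [0.014, 0.462, 0, -0.0357],
    [0.014, 0.462, 0, -0.0357],
    [0.014, 0.462, 0, -0.0357],
    [0.014, 0.462, 0, -0.0357],
    [0.014, 0.462, 0, -0.0357],
    [0.014, 0.462, 0, -0.0357],
    [0.014, 0.462, 0, -0.0357],
    [0.014, 0.462, 0, -0.0357],
    [0.014, 0.462, 0, -0.0357],
    [0.014, 0.462, 0, -0.0357],
    [0.014, 0.462, 0, -0.0357],
    [0.014, 0.462, -0.03, -0.0357],
    [0.014, 0.462, -0.06, -0.0357],
    [0.014, 0.462, -0.06, -0.0357],
    [0.014, 0.462, -0.06, -0.0357],
    [0.014, 0.462, -0.06, -0.0357],
  ],
)

```text
time: 19.28
ee_pos: [0.5899, 0.3113, 0.0823]
tcp_rot: [179.9, -0.1, 79.0]
wrist_force: [-0.6, -0.0, 0.2]
opening: 0.0853
grasp_force: 0.0
```

To row units: -4.9 cm / 100 = -0.049, -4.6 cm / 100 = -0.046.

Request:
servo_tool(
  moves=[
    [0, 0.001, -0.015, 0],
    [0, 0.001, -0.03, 0],
    [0, 0.001, -0.04, 0],
    [0, 0.001, -0.046, 0],
    [0, 0.001, -0.049, 0],
    [0, 0.001, -0.049, 0],
    [0, 0.001, -0.049, 0],
  ],
)

```text
time: 19.87
ee_pos: [0.5895, 0.3133, 0.0322]
tcp_rot: [180.0, -0.0, 79.1]
wrist_force: [-0.1, -0.1, 0.1]
opening: 0.0855
grasp_force: 0.0
```

Request:
servo_tool(
  moves=[
    [0, 0, 0, 0],
    [0, 0, 0, 0],
    [0, 0, 0, 0],
    [0, 0, 0, 0],
    [0, 0, 0, 0],
    [0, 0, 0, 0],
    [0, 0, 0, 0],
    [0, 0, 0, 0],
    [0, 0, 0, 0],
    [0, 0, 0, 0],
  ],
  claw=1,
  force=90,
)

```text
time: 20.7
ee_pos: [0.5896, 0.3134, 0.0323]
tcp_rot: [179.9, -0.1, 79.1]
wrist_force: [-0.1, 0.0, 5.8]
opening: 0.0507
grasp_force: 95.9
```

To row units: 5 cm / 100 = 0.05, 4 cm / 100 = 0.04.

Request:
servo_tool(
  moves=[
    [0, 0, 0.003, 0],
    [0, 0, 0.008, 0],
    [0, 0, 0.015, 0],
    [0, 0, 0.025, 0],
    [0, 0, 0.04, 0],
    [0, 0, 0.05, 0],
    [0, 0, 0.05, 0],
    [0, 0, 0.05, 0],
    [0, 0, 0.05, 0],
  ],
)

```text
time: 21.45
ee_pos: [0.589, 0.313, 0.0807]
tcp_rot: [-180.0, 0.0, 79.1]
wrist_force: [0.6, 0.1, -2.9]
opening: 0.0505
grasp_force: 94.9
```

```bash
python3 - <<'E'
from h import *
a=snap('top','t7.png')[:,:,::-1];b=snap('scene','s7.png')[:,:,::-1]
o=get_obs();print(o['ee_pos'],o['tcp_rot'],o['wrist_force'],o['torque'],o['opening'])
A=cv2.resize(a[140:220,115:195],(400,400),interpolation=cv2.INTER_CUBIC)
B=cv2.resize(b[190:290,290:370],(400,500),interpolation=cv2.INTER_CUBIC)
o=np.zeros((500,800,3),np.uint8);o[:400,:400]=A;o[:,400:]=B
cv2.imwrite('pics/c7.png',o)
E
```

```text
[0.5887423  0.31293965 0.08027877] [-1.79935292e+02  5.23539098e-02  7.90565721e+01] [-0.68015665  1.17012046 -3.31350827] [0.03046301 0.02124035 0.00565425] 0.050701644873651544
```

View pics/c7.png

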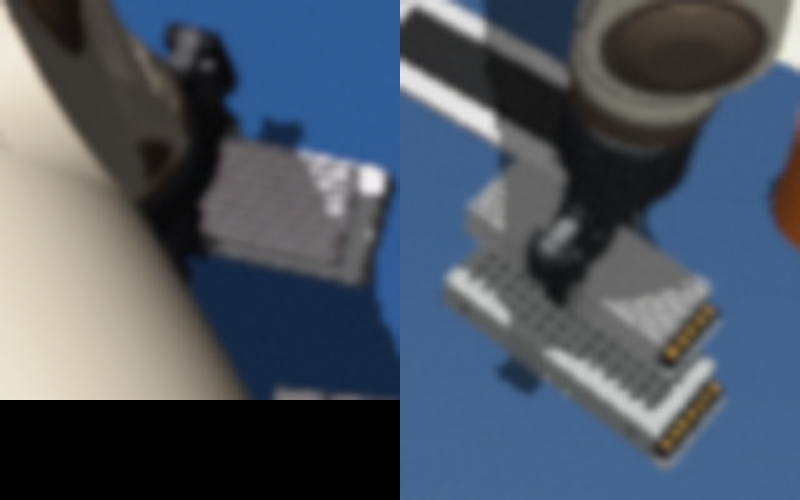

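Finned is held level and the long one stayed in place. Moving to the finned dock.

To row units: -15.8 cm / 100 = -0.158, -13.9 cm / 100 = -0.139, 0.08 rad / 3.1416 = 0.0255.

Request:
servo_tool(
  moves=[
    [-0.01, -0.01, 0.005, 0.0064],
    [-0.03, -0.03, 0.01, 0.0127],
    [-0.06, -0.055, 0.01, 0.0191],
    [-0.09, -0.08, 0.01, 0.0255],
    [-0.12, -0.11, 0.01, 0.0293],
    [-0.145, -0.13, 0.01, 0.0293],
    [-0.158, -0.139, 0.01, 0.0293],
    [-0.158, -0.139, -0.01, 0.0293],
    [-0.158, -0.139, -0.03, 0.0293],
    [-0.158, -0.139, -0.04, 0.0293],
    [-0.158, -0.139, -0.04, 0.0293],
    [-0.158, -0.139, -0.04, 0.0293],
    [-0.158, -0.139, -0.04, 0.0293],
  ],
)

```text
time: 22.63
ee_pos: [0.4316, 0.1744, 0.042]
tcp_rot: [180.0, -0.0, 84.3]
wrist_force: [0.6, -0.0, -3.1]
opening: 0.0502
grasp_force: 94.9
```

```bash
python3 - <<'E'
from h import *
a=snap('top','t8.png')[:,:,::-1];b=snap('scene','s8.png')[:,:,::-1]
o=get_obs();print(o['ee_pos'],o['tcp_rot'],o['wrist_force'],o['torque'],o['opening'])
A=cv2.resize(a[200:280,150:260],(440,320),interpolation=cv2.INTER_CUBIC)
B=cv2.resize(b[170:240,270:350],(360,315),interpolation=cv2.INTER_CUBIC)
o=np.zeros((320,800,3),np.uint8);o[:320,:440]=A;o[:315,440:]=B
cv2.imwrite('pics/c8.png',o)
E
```

```text
[0.43178567 0.17450775 0.04224148] [ 1.79936124e+02 -3.69265191e-02  8.43370858e+01] [ 0.30122145  0.07663369 -3.22523288] [-0.04071287  0.01297449  0.04237191] 0.050438801237511245
```

View pics/c8.png

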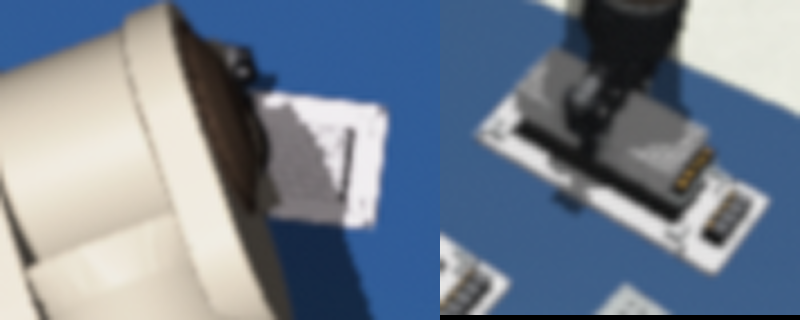

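```bash
python3 - <<'E'
from h import *
a=cv2.imread('pics/t8.png');c=np.array([.4308,.1741]);t=np.radians(84.4);Y=np.array([np.cos(t),np.sin(t)])
e=c-Y*.0775
for nm,p,z in(('pad end',e,.008),('sup bottom end',c+[.001,.0004]-Y*.0775,.040),('sup top end',c+[.001,.0004]-Y*.0775,.070),('plate end',c-Y*.0975,.008)): print(nm,proj('top',[*p,z]).round(1))
v=int(round(proj('top',[*e,.01])[0][1]))
for r in(v-3,v,v+3):print(r,a[r,224:250].mean(1).astype(int))
E
```

```text
pad end [[237.5 240.6]]
sup bottom end [[236.7 240.5]]
sup top end [[236.  240.6]]
plate end [[244.5 241.5]]
238 [118 117 118 121 120 120 134 175 203 217 220 196 132 112 195 233 238 239
 239 238 232 189 121  98  97  98]
241 [115 116 116 117 119 118 128 162 198 224 226 190 128 140 210 235 238 239
 238 236 219 166 115  99  97  98]
244 [112 113 115 116 116 116 116 118 140 190 205 162 115 172 225 237 239 239
 238 232 190 125  99  98  98  98]
```

The finned end is about 1.5 mm too far in +y, so I correct that by 1 mm while lowering.

To row units: -2.9 cm / 100 = -0.029, -2.8 cm / 100 = -0.028.

Request:
servo_tool(
  moves=[
    [-0.001, -0.0015, -0.01, 0],
    [-0.001, -0.0015, -0.02, 0],
    [-0.001, -0.0015, -0.025, 0],
    [-0.001, -0.0015, -0.028, 0],
    [-0.001, -0.0015, -0.029, 0],
    [-0.001, -0.0015, -0.029, 0],
    [-0.001, -0.0015, -0.029, 0],
  ],
)

```text
time: 23.32
ee_pos: [0.4302, 0.1727, 0.0124]
tcp_rot: [180.0, -0.0, 84.3]
wrist_force: [-0.2, 0.6, -2.7]
opening: 0.0506
grasp_force: 95.1
```

To row units: -0.2 cm / 100 = -0.002, -0.1 cm / 100 = -0.001.

Request:
servo_tool(
  moves=[
    [0, 0, -0.001, 0],
    [0, 0, -0.002, 0],
    [0, 0, -0.002, 0],
    [0, 0, -0.002, 0],
  ],
)

```text
time: 23.65
ee_pos: [0.4302, 0.1727, 0.0104]
tcp_rot: [180.0, -0.0, 84.3]
wrist_force: [0.1, -0.3, -2.7]
opening: 0.0506
grasp_force: 95.2
```

Request:
servo_tool(
  moves=[
    [0, 0, -0.0005, 0],
    [0, 0, -0.001, 0],
    [0, 0, -0.001, 0],
    [0, 0, -0.001, 0],
  ],
)

```text
time: 23.98
ee_pos: [0.4302, 0.1727, 0.0103]
tcp_rot: [180.0, -0.0, 84.3]
wrist_force: [-4.5, -0.9, 7.7]
opening: 0.0504
grasp_force: 96.4
```

To row units: -18 cm / 100 = -0.18, -15 cm / 100 = -0.15.

Request:
servo_tool(
  moves=[
    [0, 0, 0, 0],
    [0, 0, 0, 0],
    [0, 0, 0, 0],
    [0, 0, 0, 0],
    [0, 0, 0, 0],
    [0, 0, 0, 0],
    [0, 0, 0.01, 0],
    [0, 0, 0.03, 0],
    [0, 0, 0.06, 0],
    [0, 0, 0.09, 0],
    [0, 0, 0.12, 0],
    [0, -0.03, 0.12, 0],
    [0, -0.07, 0.12, 0],
    [0, -0.11, 0.12, 0],
    [0, -0.15, 0.12, 0],
    [0, -0.18, 0.12, 0],
    [0, -0.18, 0.12, 0],
    [0, -0.18, 0.12, 0],
  ],
  claw=0,
)

```text
time: 25.48
ee_pos: [0.4301, -0.0087, 0.1301]
tcp_rot: [180.0, -0.0, 84.1]
wrist_force: [0.5, 1.1, -0.0]
opening: 0.0858
grasp_force: 0.0
```

```bash
python3 - <<'E'
from h import *
a=snap('top','t9.png')[:,:,::-1];b=snap('scene','s9.png')[:,:,::-1]
o=get_obs();print(o['ee_pos'],o['tcp_rot'])
A=cv2.resize(a[155:275,120:260],(490,420),interpolation=cv2.INTER_CUBIC)
B=cv2.resize(b[180:290,280:370],(310,379),interpolation=cv2.INTER_CUBIC)
o=np.zeros((420,800,3),np.uint8);o[:420,:490]=A;o[:379,490:]=B
cv2.imwrite('pics/c9.png',o)
a=cv2.imread('pics/t9.png');hsv=cv2.cvtColor(a,cv2.COLOR_BGR2HSV)
# long: non-blue blob near (160,180)
m=(~((hsv[:,:,0]>95)&(hsv[:,:,0]<125)&(hsv[:,:,1]>90))).astype(np.uint8)
n,l,s,c=cv2.connectedComponentsWithStats(m);k=l[180,160]
q=cv2.findContours((l==k).astype(np.uint8),0,1)[0][0].reshape(-1,2)
for z in(.03,.0):
    r=cv2.minAreaRect((ray('top',q,z)[:,:2]*1000).astype(np.float32));print('long blob',z,np.round(r[0],1),np.round(r[1],1),round(r[2],2))
# brass screws
br=((hsv[:,:,0]>8)&(hsv[:,:,0]<28)&(hsv[:,:,1]>110)&(hsv[:,:,2]>90))
for nm,(x0,x1,y0,y1) in dict(long=(120,150,155,195)).items():
    yy,xx=np.where(br[y0:y1,x0:x1]);P=ray('top',np.c_[xx+x0,yy+y0],.021)[:,:2]*1000;print(nm,len(P),P.mean(0).round(1))
E
```

```text
[ 0.43023856 -0.00701111  0.12979007] [ 1.79972688e+02 -1.81824043e-02  8.43085223e+01]
long blob 0.03 [592.1 318.6] [175.7  70.7] 78.85
long blob 0.0 [596.2 326.4] [180.5  72.6] 78.85
long 12 [610.1 404. ]
```

View pics/c9.png

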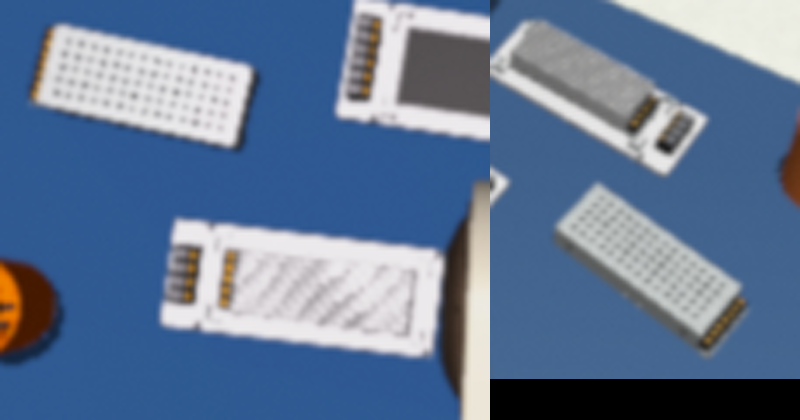

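The finned unit sits within its angles and the long one is free at (594, 324). Going to the long one.

To row units: 33.1 cm / 100 = 0.331, 16.4 cm / 100 = 0.164, -0.094 rad / 3.1416 = -0.0299.

Request:
servo_tool(
  moves=[
    [0.015, 0.03, 0, -0.0095],
    [0.164, 0.331, 0, -0.0299],
    [0.164, 0.331, 0, -0.0299],
    [0.164, 0.331, 0, -0.0299],
    [0.164, 0.331, 0, -0.0299],
    [0.164, 0.331, 0, -0.0299],
    [0.164, 0.331, 0, -0.0299],
    [0.164, 0.331, 0, -0.0299],
    [0.164, 0.331, 0, -0.0299],
    [0.164, 0.331, 0, -0.0299],
    [0.164, 0.331, 0, -0.0299],
    [0.164, 0.331, -0.03, -0.0299],
    [0.164, 0.331, -0.06, -0.0299],
    [0.164, 0.331, -0.07, -0.0299],
    [0.164, 0.331, -0.07, -0.0299],
    [0.164, 0.331, -0.07, -0.0299],
    [0.164, 0.331, -0.07, -0.0299],
  ],
)

```text
time: 27.0
ee_pos: [0.5947, 0.3239, 0.0618]
tcp_rot: [179.9, -0.1, 78.9]
wrist_force: [-0.4, 0.4, 0.2]
opening: 0.0855
grasp_force: 0.0
```

```bash
python3 - <<'E'
from h import *
a=snap('top','t10.png')[:,:,::-1];b=snap('scene','s10.png')[:,:,::-1]
o=get_obs();print(o['ee_pos'],o['tcp_rot'])
A=cv2.resize(a[145:215,115:195],(400,350),interpolation=cv2.INTER_CUBIC)
B=cv2.resize(b[200:290,290:370],(400,450),interpolation=cv2.INTER_CUBIC)
o=np.zeros((450,800,3),np.uint8);o[:350,:400]=A;o[:,400:]=B
cv2.imwrite('pics/c10.png',o)
E
```

```text
[0.59498264 0.32400736 0.06172364] [ 1.79857623e+02 -1.17276619e-01  7.89341950e+01]
```

View pics/c10.png

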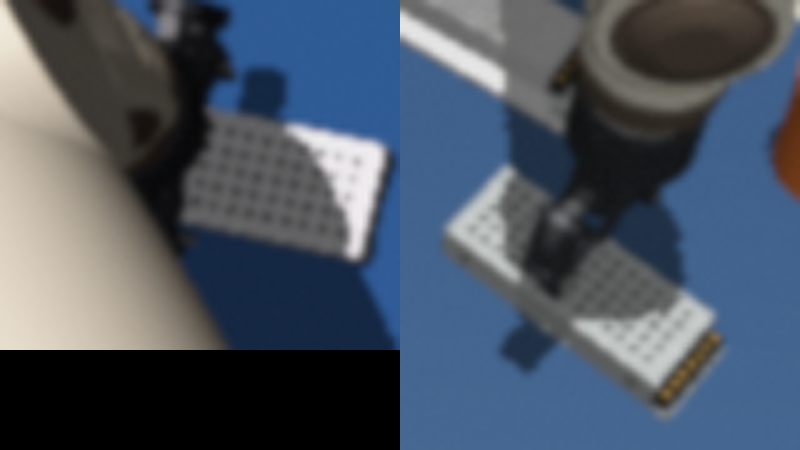

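The fingers straddle the long supply. Descending.

To row units: -3.4 cm / 100 = -0.034, -3 cm / 100 = -0.03.

Request:
servo_tool(
  moves=[
    [0, 0, -0.01, 0],
    [0, 0, -0.02, 0],
    [0, 0, -0.026, 0],
    [0, 0, -0.03, 0],
    [0, 0, -0.034, 0],
    [0, 0, -0.034, 0],
  ],
)

```text
time: 27.6
ee_pos: [0.5936, 0.3234, 0.0239]
tcp_rot: [-179.9, 0.1, 78.9]
wrist_force: [-0.1, -0.1, -0.2]
opening: 0.0853
grasp_force: 0.0
```

To row units: -2.1 cm / 100 = -0.021, -2 cm / 100 = -0.02.

Request:
servo_tool(
  moves=[
    [0, 0, -0.01, 0],
    [0, 0, -0.017, 0],
    [0, 0, -0.02, 0],
    [0, 0, -0.021, 0],
    [0, 0, -0.021, 0],
    [0, 0, -0.021, 0],
  ],
)

```text
time: 28.1
ee_pos: [0.5942, 0.3237, 0.0045]
tcp_rot: [180.0, -0.0, 78.9]
wrist_force: [0.2, 0.0, -0.4]
opening: 0.0856
grasp_force: 0.0
```

Request:
servo_tool(
  moves=[
    [0, 0, 0, 0],
    [0, 0, 0, 0],
    [0, 0, 0, 0],
    [0, 0, 0, 0],
    [0, 0, 0, 0],
    [0, 0, 0, 0],
    [0, 0, 0, 0],
    [0, 0, 0, 0],
    [0, 0, 0, 0],
  ],
  claw=1,
  force=110,
)

```text
time: 28.85
ee_pos: [0.5946, 0.3239, 0.0056]
tcp_rot: [179.9, -0.1, 78.9]
wrist_force: [-0.8, -0.8, 5.7]
opening: 0.0637
grasp_force: 124.9
```

To row units: 6 cm / 100 = 0.06, 5.5 cm / 100 = 0.055.

Request:
servo_tool(
  moves=[
    [0, 0, 0.003, 0],
    [0, 0, 0.008, 0],
    [0, 0, 0.015, 0],
    [0, 0, 0.025, 0],
    [0, 0, 0.04, 0],
    [0, 0, 0.055, 0],
    [0, 0, 0.06, 0],
    [0, 0, 0.06, 0],
    [0, 0, 0.06, 0],
  ],
)

```text
time: 29.6
ee_pos: [0.5942, 0.3237, 0.0642]
tcp_rot: [180.0, -0.0, 78.9]
wrist_force: [0.3, 0.8, -6.7]
opening: 0.0634
grasp_force: 123.7
```

To row units: -30 cm / 100 = -0.3, -28 cm / 100 = -0.28, 0.061 rad / 3.1416 = 0.0194.

Request:
servo_tool(
  moves=[
    [0, -0.01, 0, 0.0032],
    [0, -0.03, 0, 0.0064],
    [0, -0.06, 0, 0.0127],
    [0, -0.095, 0, 0.0191],
    [0.004, -0.13, 0, 0.0194],
    [0.007, -0.17, 0, 0.0194],
    [0.01, -0.21, 0, 0.0194],
    [0.011, -0.25, 0, 0.0194],
    [0.011, -0.28, 0, 0.0194],
    [0.011, -0.3, 0, 0.0194],
    [0.011, -0.3, -0.01, 0.0194],
    [0.011, -0.3, -0.02, 0.0194],
    [0.011, -0.3, -0.02, 0.0194],
    [0.011, -0.3, -0.02, 0.0194],
    [0.011, -0.3, -0.02, 0.0194],
  ],
)

```text
time: 30.85
ee_pos: [0.6049, 0.0246, 0.0439]
tcp_rot: [-180.0, 0.0, 82.5]
wrist_force: [-0.4, 0.3, -6.6]
opening: 0.0635
grasp_force: 123.1
```

```bash
python3 - <<'E'
from h import *
a=snap('top','t11.png')[:,:,::-1];b=snap('scene','s11.png')[:,:,::-1]
o=get_obs();print(o['ee_pos'],o['tcp_rot'],o['wrist_force'],o['torque'])
A=cv2.resize(a[140:210,210:310],(400,280),interpolation=cv2.INTER_CUBIC)
B=cv2.resize(b[190:260,205:295],(400,311),interpolation=cv2.INTER_CUBIC)
w=np.zeros((311,800,3),np.uint8);w[:280,:400]=A;w[:,400:]=B
cv2.imwrite('pics/c11.png',w)
c=np.array([.6053,.0237]);t=np.radians(82.4);Y=np.array([np.cos(t),np.sin(t)]);p=o['ee_pos'][:2];zb=o['ee_pos'][2]-.0055
for s in(-1,1):
  for nm,P in(('pad',[*(c+s*Y*.089),.008]),('supbot',[*(p+s*Y*.089),zb]),('suptop',[*(p+(-1 if s<0 else 75/89)*Y*.089),zb+.03])):
    print(s,nm,'top',proj('top',P)[0].round(1),'scene',proj('scene',P)[0].round(1))
v=int(proj('top',[*(c-Y*.089),.01])[0][1])
for r in(v-4,v,v+4):print(r,a[r,288:312].mean(1).astype(int))
v=int(proj('top',[*(c+Y*.089),.01])[0][1])
for r in(v-4,v,v+4):print(r,a[r,216:246].mean(1).astype(int))
E
```

```text
[0.60531305 0.02454311 0.04459096] [ 1.79976732e+02 -7.68730759e-03  8.25161476e+01] [ 0.3498798  -0.57949001 -5.99144757] [ 0.01984429 -0.02377406  0.07464417]
-1 pad top [295.2 182.3] scene [225.5 208.3]
-1 supbot top [295.9 180.8] scene [225.2 203.1]
-1 suptop top [296.9 179.4] scene [224.7 197.8]
1 pad top [234.2 172.9] scene [265.1 234.9]
1 supbot top [233.2 171.2] scene [265.5 229.9]
1 suptop top [237.4 170.2] scene [262.3 222.6]
178 [171 176 181 183 183 184 184 185 184 185 185 192 215 227 214 166 110  92
  90  89  90  90  91  91]
182 [169 164 159 157 159 164 167 168 168 169 170 183 212 220 179 117  92  91
  91  90  90  91  91  91]
186 [172 167 162 156 148 141 136 137 143 147 152 173 204 200 155 106  91  91
  91  91  91  91  91  92]
168 [ 89  91 118 166 172 151 138 128 106  82  69  87 158 213 230 232 230 213
 158 126 176 210 218 219 219 219 219 219 219 219]
172 [ 90 105 143 166 156 143 141 130 104  89  82 116 192 227 231 231 224 174
 109 118 170 197 203 204 204 204 204 205 205 205]
176 [ 94 127 177 176 149 142 136 111  98  91 110 187 227 231 231 226 185 124
 103 107 134 172 190 193 194 194 194 194 193 193]
```

View pics/c11.png

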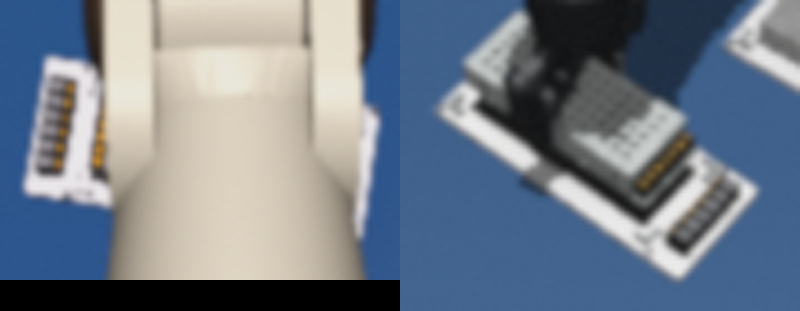

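```bash
python3 - <<'E'
from h import *
o=get_obs();zb=o['ee_pos'][2]-.0055;p=o['ee_pos'][:2];t=np.radians(82.5);Y=np.array([np.cos(t),np.sin(t)])
for n,f,(x0,x1,y0,y1) in(('top','t11',(230,240,150,192)),('scene','s11',(255,285,215,238)),('top','t9',(120,150,155,195)),('scene','s9',(330,365,255,300))):
    a=cv2.imread('pics/%s.png'%f);hsv=cv2.cvtColor(a,cv2.COLOR_BGR2HSV)
    br=((hsv[:,:,0]>8)&(hsv[:,:,0]<28)&(hsv[:,:,1]>110)&(hsv[:,:,2]>80))[y0:y1,x0:x1]
    yy,xx=np.where(br)
    if f in('t11','s11'):
        P=ray(n,np.c_[xx+x0,yy+y0],zb+.021)[:,:2];print(f,len(P),(np.c_[xx+x0,yy+y0]).mean(0),'along-y from TCP mm',((P-p)@Y*1000).mean().round(1),((P-p)@Y*1000).std().round(1))
    else:
        P=ray(n,np.c_[xx+x0,yy+y0],.021)[:,:2];t2=np.radians(78.9);Y2=np.array([np.cos(t2),np.sin(t2)]);print(f,len(P),'vs grasp', ((P-[.5945,.3238])@Y2*1000).mean().round(1))
a=cv2.imread('pics/s11.png');cv2.imwrite('pics/c12.png',cv2.resize(a[190:255,210:290],(800,650),interpolation=cv2.INTER_CUBIC)[:600])
E
```

```text
t11 22 [234.40909091 176.22727273] along-y from TCP mm 81.4 1.7
s11 25 [263.52 226.36] along-y from TCP mm 83.6 1.8
t9 12 vs grasp 81.7
s9 32 vs grasp 85.1
```

Long is level over its dock and within about 1–2 mm. Lowering with a small −y trim.

Request:
servo_tool(
  moves=[
    [0, -0.0015, -0.01, 0],
    [0, -0.0015, -0.02, 0],
    [0, -0.0015, -0.024, 0],
    [0, -0.0015, -0.027, 0],
    [0, -0.0015, -0.028, 0],
    [0, -0.0015, -0.028, 0],
    [0, -0.0015, -0.028, 0],
  ],
)

```text
time: 31.53
ee_pos: [0.6053, 0.0222, 0.0165]
tcp_rot: [180.0, -0.0, 82.4]
wrist_force: [0.6, 0.1, -5.5]
opening: 0.0636
grasp_force: 123.3
```

To row units: -0.2 cm / 100 = -0.002, -0.1 cm / 100 = -0.001.

Request:
servo_tool(
  moves=[
    [0, 0, -0.001, 0],
    [0, 0, -0.002, 0],
    [0, 0, -0.002, 0],
    [0, 0, -0.002, 0],
  ],
)

```text
time: 31.87
ee_pos: [0.6051, 0.0222, 0.0143]
tcp_rot: [180.0, -0.0, 82.4]
wrist_force: [-0.1, -0.8, -5.3]
opening: 0.0634
grasp_force: 123.3
```

Request:
servo_tool(
  moves=[
    [0, 0, -0.0005, 0],
    [0, 0, -0.001, 0],
    [0, 0, -0.001, 0],
    [0, 0, -0.001, 0],
  ],
)

```text
time: 32.2
ee_pos: [0.6052, 0.0221, 0.0136]
tcp_rot: [180.0, -0.0, 82.4]
wrist_force: [-0.7, 0.0, -3.3]
opening: 0.0634
grasp_force: 123.6
```

Contact is just starting (load down from −5.4 to −3.3 N). One more 0.5 mm, then release and retreat.

To row units: -0.05 cm / 100 = -0.0005.

Request:
servo_tool(
  moves=[
    [0, 0, -0.0005, 0],
    [0, 0, -0.0005, 0],
    [0, 0, -0.0005, 0],
  ],
)

```text
time: 32.45
ee_pos: [0.6052, 0.0221, 0.0135]
tcp_rot: [180.0, -0.0, 82.4]
wrist_force: [-4.5, 0.0, 4.9]
opening: 0.0634
grasp_force: 124.5
```

To row units: -26 cm / 100 = -0.26, -24 cm / 100 = -0.24.

Request:
servo_tool(
  moves=[
    [0, 0, 0, 0],
    [0, 0, 0, 0],
    [0, 0, 0, 0],
    [0, 0, 0, 0],
    [0, 0, 0, 0],
    [0, 0, 0, 0],
    [0, 0, 0.01, 0],
    [0, 0, 0.03, 0],
    [0, 0, 0.06, 0],
    [0, 0, 0.09, 0],
    [0, 0, 0.12, 0],
    [-0.04, 0, 0.14, 0],
    [-0.08, 0, 0.16, 0],
    [-0.12, 0, 0.16, 0],
    [-0.16, 0, 0.16, 0],
    [-0.2, 0, 0.16, 0],
    [-0.24, 0, 0.16, 0],
    [-0.26, 0, 0.16, 0],
    [-0.26, 0, 0.16, 0],
    [-0.26, 0, 0.16, 0],
  ],
  claw=0,
)

```text
time: 34.12
ee_pos: [0.3451, 0.0222, 0.1741]
tcp_rot: [179.8, -0.0, 82.4]
wrist_force: [0.6, -0.3, 0.5]
opening: 0.0854
grasp_force: 0.0
```

```bash
python3 - <<'E'
from h import *
a=snap('top','t12.png')[:,:,::-1];b=snap('scene','s12.png')[:,:,::-1]
cv2.imwrite('pics/c13.png',np.vstack([cv2.resize(a[140:280,150:410],(780,420),interpolation=cv2.INTER_CUBIC)[:, :],]))
print(get_obs()['ee_pos'],get_obs()['time'])
E
```

```text
[0.3459189  0.02218235 0.17335144] 34.2167
```

View pics/c13.png

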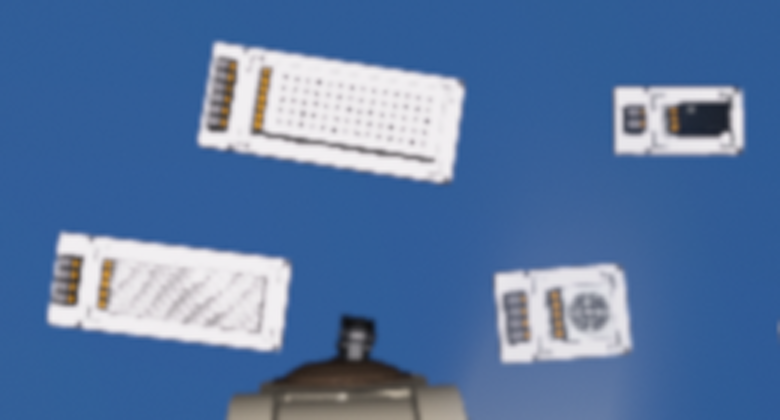

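```bash
python3 - <<'E'
from h import *
D=dict(long=(.6053,.0237,82.4,.082),finned=(.4308,.1741,84.4,.071),square=(.4210,-.199,95.5,.0225),narrow=(.6054,-.3101,91.2,.023))
for n,f in(('top','t12'),('scene','s12')):
    a=cv2.imread('pics/%s.png'%f);hsv=cv2.cvtColor(a,cv2.COLOR_BGR2HSV)
    yy,xx=np.where((hsv[:,:,0]>8)&(hsv[:,:,0]<28)&(hsv[:,:,1]>110)&(hsv[:,:,2]>70))
    P=ray(n,np.c_[xx,yy],.029)[:,:2]
    for k,(x,y,t,d) in D.items():
        t=np.radians(t);Y=np.array([np.cos(t),np.sin(t)]);X=np.array([Y[1],-Y[0]])
        r=P-[x,y]-d*Y;s=(abs(r@Y)<.010)&(abs(r@X)<.035)
        print(f,k,s.sum(),'dx,dy mm',(r[s]@X*1000).mean().round(1),(r[s]@Y*1000).mean().round(1))
E
```

```text
t12 long 36 dx,dy mm -1.9 -1.9
t12 finned 27 dx,dy mm 2.9 -0.8
t12 square 0 dx,dy mm nan nan
t12 narrow 12 dx,dy mm -0.9 0.7
s12 long 26 dx,dy mm 3.7 0.1
s12 finned 12 dx,dy mm 11.3 2.6
s12 square 8 dx,dy mm 6.9 4.4
s12 narrow 1 dx,dy mm 4.7 2.0<stdin>:10: RuntimeWarning: Mean of empty slice.
  ret = ret.dtype.type(ret / rcount)
```

All four are seated within a few mm, well inside the 8 mm clearance. Handing in.

```bash
python3 -c "
from workcell import *
print(job_done())"
```

```text
the job is handed in; nothing more can be done
None
```

The job is handed in at about 34 s: all four supplies are on their own docks, strips at the lead-block ends, set down gently and inside the corner angles in the last top picture, though I viewed 16 pictures, two over the limit of 14.

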